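# Probe the gearbox through its gauge tube and show the rod for reading

### The arm

A 7-joint arm with a two-finger parallel gripper is mounted at the origin on the work surface. World frame = base frame: x ahead of the robot, y to its left, z up, the work surface at z = 0. Lengths are in m, angles in rad, forces in N, time in s.
With the tool pointing down it reaches from about 0.4 to 0.85 m from the base axis. Payload 10.4 kg.
Tool frame: the origin (TCP) lies at the centre of the arm's flange, where the gripper is bolted on; the fingertips stand 182 mm ahead of it and the grasp point (between the pads) lies r.grasp_offset ahead of it (r.grasp_offset is the distance from the TCP to the grasp point, in m); z points along the fingers, y is the line along which they close (so a half turn about z gives the same grasp; the last joint's range is limited). The gripper opens to 87 mm and grips with 3 to 60 N. Pads are 19 mm wide; open, the fingers measure 117 mm over their backs; the gripper's body (75 mm by 190 mm) begins 51 mm behind the grasp point.
Start: joints at [-1.217, 0.332, -0.065, 1.46, 0.022, 1.35, -0.088], TCP at [0.23, 0.581, 0.405] pointing down, gripper open.
Joint ranges: [-2.6, 2.6], [-0.5, 2.12], [-1.47, 1.34], [0.16, 2.42], [-1.27, 4.41], [0.06, 2.06], [-2.6, 2.6]. Speed limits (rad/s): [2.22, 2.22, 2.79, 2.79, 3.14, 3.14, 3.14].

### API

Orientations are given as a unit quaternion [x, y, z, w].
In Python, from bench import status, vision, job, spotter, r gives the robot as it stands. The module is installed in compiled form; this text tells all that it offers.
- The arm moves only by the tool play_rows, never from a script. Its argument "series" is a list of rows, each a list of 6 numbers: the shift along the tool's x, y, z each as a share of 150 mm, from -1 to 1, then the turn, a rotation vector about the tool's x, y, z each as a share of 30 degrees, from -1 to 1. In form: [[x, y, z, ax, ay, az], ...]. A call has 1 to 5 rows; each row is the pose to reach, as a shift and turn from the pose commanded when the call began, along the tool's axes at that moment; what a row does not reach only later rows make up. A row lasts 1/10 s, in which the tool goes at most 50 mm and 8.59 degrees, less where a joint would pass 70% of its speed; a pose out of reach is approached as far as the arm can. A call with a number of a shift or a turn outside -1 to 1 is refused whole. A call with a gripper value outside its range is refused whole. "fingers" is the opening, from -1 (shut) to 1 (fully open), set as the call begins (left out, the last holds). The fingers move at their own pace and stop on an object; "squeeze" is the grip in N (left out, the last holds). Time passes only in rows, so rows that repeat a pose let the fingers close. It gives the time, the measured TCP pose, the force, the opening and the grip force at its end, in the units of the state.
- status.read_state(): the state, without advancing time (a new reading comes with each control period).
- vision.camera(name): name is "scene" or "top" or "wrist"; returns the picture (480x640x3 uint8, blue, green, red); there is no depth.
- vision.calibration(name): a dict with "fx", "fy", "cx", "cy" (pixels), "rvec" (rotation vector, rad) and "tvec" (3), from world to camera coordinates, as OpenCV has them; the wrist camera has in their place "T_tool_cam" (4x4, takes a point from camera to tool coordinates, whose origin is the TCP and whose axes are the flange's). Camera axes: x right, y down, z forward; pixel columns grow to the right and rows downward; lengths in m; the calibration is good to about 2 mm. A picture is of the moment at which its call begins: read the wrist's pose just before it. calibration takes no time and is no camera call.
- job.close_job(): hands the job in; it is judged then, once.
Trained networks look in the newest picture that a camera, given by its name, has taken for a name from the list of things; names that differ only in an ending like _2 or _b are one class to them, and where a whole thing is asked for, a point or a joint stands for the part that bears it (a point fixed in the world has none). Each returns a list of dicts, best first, with "conf" (0 to 1); they miss things now and then, are a little off and sometimes report something else, mostly with a low value. They report only what shows in the picture. A call takes as long as a camera call. They do not tell look-alikes from the thing itself.
- spotter.boxes_of(camera, name): "point" ([x, y, z] in m, in world coordinates, good to about 4 mm: the middle of the surface that is visible of it).
- spotter.regions_of(camera, name): "pixels" (480x640 bool, what is visible of it).
The state is a dict: "time": time; "joint_positions": joint angles; "joint_vel": joint speeds; "joint_torque": joint torques, N m; "ee_pos": TCP position; "eef_rot": TCP orientation; "ft_force": force on the tool from outside, world axes, zero at the start; "torque": the same for the moment, N m; "width": finger opening in m; "grip_force": force on a finger pad.
Only numpy, scipy, OpenCV 4.12 (cv2) and the standard library are available. Lean on these libraries where they do the work, as an engineer would, in place of code of your own. Each camera call takes 0.05 s, during which the arm holds its last target. There are 200 camera calls.

### The job

Take the gauge rod by its red handle from the wooden rest, push it into the brass gauge tube of the blue gearbox until the black collar stops on the tube's mouth, and draw it right out again. Then hold it level in the air, marked side up, with its tip about 10 cm above the middle of the white reading card, and finish there still holding it. Leave the jar, the screwdriver and the can where they are.

Things in the scene. Friction and masses are not known exactly. Their poses are not given: they have to be found in the camera images.
- gauge: Gauge rod, 0.14 kg. Origin: middle of the red handle, on the rod's axis, 55 mm above the bench in the rest. x: to the tip; z: marked side, up at the start. Flat-sided handle x -30..30, 16 wide (y), 20 high; square 10 mm tail to x -54; 10 mm neck; black collar disc, 34 mm diameter, x 58..64; steel rod, 10 mm diameter, round end at x 144, three black marks on top near the tip.
- gauge_tip (a point): Point of the gauge rod's round end, at x = 144 mm on its axis. Axes as the gauge.
- gauge_collar (a point): Centre of the collar's front face (the face that stops on the tube), at x = 64 mm on the gauge's axis. Axes as the gauge.
- guide_tube: Brass gauge tube fixed to the gearbox, mouth away from the robot, rising to it at 40 degrees above level; rigid. Origin: centre of the mouth, 155 mm above the bench; z: axis, out of the mouth (the rod goes in along -z). Outside 24 mm diameter, 32 at the mouth; bore 14 mm, flared to 22 over the last 14 mm; 92 mm deep, so the 80 mm of rod ahead of the collar clear the bottom.
- gearbox: Blue gearbox, bolted to the bench (fixed). Origin: on the bench, straight below the tube's mouth; x: level, the way the mouth faces. The housing lies behind the mouth, x -210 to -80 mm, 120 mm wide, 112 mm high (bolt heads to 117), with a shaft stub to 78 mm on the -y side.
- rest: Wooden rest for the gauge, fixed. Origin: on the bench below the middle of the gauge's handle; x: towards the gauge's tip. Foot 180 x 50 x 12 mm; two notched posts 12 mm thick (x), 34 mm wide, at x = -44 and x = 100 mm, 59 mm high, carry the tail and the rod in notches 12 mm wide and 9 mm deep, open upwards.
- card: White reading card in a black frame, fixed flat on the bench, 110 mm (x) by 150 mm (y), 5 mm thick. Origin: centre of its underside, on the bench.
- jar: Bystander: amber jar with a steel cap, 60 mm in diameter, 85 mm high, upright. Origin: centre of its underside.
- screwdriver: Bystander: yellow screwdriver, about 200 mm long, lying on the bench along its x. Origin on its underside near the middle.
- can: Bystander: blue can, 60 mm in diameter, 140 mm high, upright. Origin: centre of its underside.
Mind the look-alikes: they are no part of the job. What is shaped like the gauge but green or pink is not meant.

How it is judged:
By the outcome, as a careful person would: the job done as asked, in the order asked, and still so for the second after the job is handed in, while the arm keeps its last pose, push and grip.
It also fails if it takes over 54 s, if anything falls off the work surface, if the arm or the gripper's body presses on something with over 40 N, if the wrist force passes 120 N, or if a joint passes its speed limit or range.

## Working session

There is one attempt and no reset: what is moved stays moved. The work goes in short steps, Python scripts to look and compute and a tool call to move; the robot and the scene stay as the last step left them, time stands still between calls to the robot, and variables do not carry over. Pictures are saved under pics/ and viewed, at most 12 in all, crops included, and the job is handed in when it is done.

Besides the shell and the picture viewer there is one more tool, called after "Request:" in YAML: its name, and indented under it one key for each argument. play_rows: Moves the arm, as the interface text tells. Shift numbers are shares of 150 mm and turn numbers shares of 30 degrees, none past 1 either way. Its arguments: {"type":"object","properties":{"series":{"type":"array","items":{"type":"array","items":{"type":"number"}}},"fingers":{"type":"number"},"squeeze":{"type":"number"}},"required":["series"]}

```bash
mkdir -p pics
python3 - <<'E'
from bench import status, vision, job, spotter, r
import cv2, numpy as np
s=status.read_state(); print({k:np.round(v,4).tolist() for k,v in s.items()}, r.grasp_offset)
for c in ["scene","top"]:
    im=vision.camera(c); cv2.imwrite(f"pics/{c}0.png",im)
    print(c,vision.calibration(c))
    for n in ["gauge","guide_tube","gearbox","rest","card","jar","screwdriver","can"]:
        print(c,n,[(np.round(d["point"],3).tolist(),round(d["conf"],2)) for d in spotter.boxes_of(c,n)[:4]])
E
```

```text
{'time': 0.0, 'joint_positions': [-1.2166, 0.3329, -0.0647, 1.4609, 0.0216, 1.3499, -0.0885], 'joint_vel': [-0.0008, 0.0, 0.0011, 0.0004, 0.0006, -0.0002, 0.0004], 'joint_torque': [0.0009, -62.3233, 0.0249, -38.9905, -0.0615, 0.0395, 0.0001], 'ee_pos': [0.2299, 0.581, 0.404], 'eef_rot': [0.1873, 0.9823, -0.0007, -0.0001], 'ft_force': [-0.9713, -0.393, -0.1186], 'torque': [0.0357, -0.0184, -0.0281], 'grip_force': 0.0, 'width': 0.087} 0.1635
scene {'fx': 505.8638042763514, 'fy': 505.8638042763514, 'cx': 323.6615624566071, 'cy': 247.28181182173074, 'rvec': array([ 1.24358052,  2.24158633, -0.95662803]), 'tvec': array([ 0.27060503, -0.23878771,  1.62087083])}
scene gauge [([0.491, 0.278, 0.058], 0.93), ([0.414, 0.498, 0.02], 0.93), ([0.648, 0.458, 0.02], 0.59)]
scene guide_tube [([0.511, 0.015, 0.146], 0.53)]
scene gearbox [([0.418, 0.013, 0.096], 0.8)]
scene rest [([0.514, 0.279, 0.01], 0.65)]
scene card [([0.568, -0.261, 0.0], 0.71), ([0.414, 0.014, 0.099], 0.49)]
scene jar [([0.79, 0.123, 0.067], 0.88), ([0.508, 0.016, 0.147], 0.21)]
scene screwdriver [([0.818, -0.061, 0.019], 0.84)]
scene can [([0.44, -0.456, 0.087], 0.9)]
top {'fx': 540.1545178657221, 'fy': 540.1545178657221, 'cx': 331.63109884081126, 'cy': 237.96085211043572, 'rvec': array([ 2.11117416, -2.1544107 ,  0.20421785]), 'tvec': array([-7.51413144e-04,  5.64673693e-01,  1.62593139e+00])}
top gauge [([0.489, 0.276, 0.058], 0.7), ([0.642, 0.458, 0.022], 0.58), ([0.406, 0.47, 0.021], 0.52)]
top guide_tube [([0.487, 0.016, 0.141], 0.55)]
top gearbox [([0.381, -0.004, 0.112], 0.7)]
top rest [([0.486, 0.272, 0.013], 0.85), ([0.564, -0.267, 0.002], 0.2)]
top card [([0.565, -0.261, 0.006], 0.94), ([0.42, -0.461, 0.14], 0.35)]
top jar [([0.776, 0.108, 0.09], 0.73)]
top screwdriver [([0.811, -0.065, 0.023], 0.53)]
top can [([0.417, -0.458, 0.141], 0.93)]
```

View pics/scene0.png

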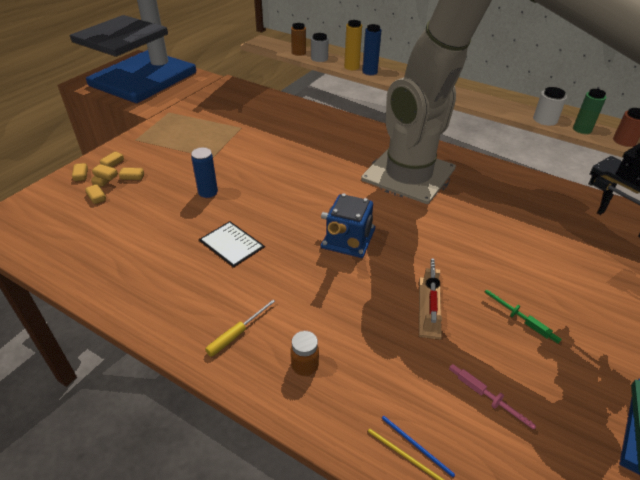

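View pics/top0.png

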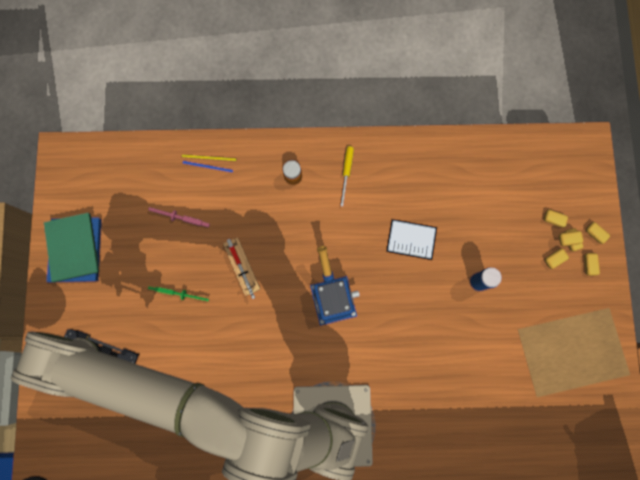

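The true gauge is the red-handled one in the wooden rest: scene (433,300), top (240,262). The green one at scene (522,315) and top (180,293) and the pink one at scene (492,397) and top (178,216) are look-alikes. The tip points toward the robot. Next I'll write helpers and check a close crop.

```bash
cat > h.py <<'E'
from bench import status, vision, job, spotter, r
import cv2, numpy as np
from scipy.spatial.transform import Rotation as R
def st():
    s=status.read_state(); return np.array(s["ee_pos"]),R.from_quat(s["eef_rot"])
def ext(cam):
    c=vision.calibration(cam); K=np.array([[c["fx"],0,c["cx"]],[0,c["fy"],c["cy"]],[0,0,1]])
    if cam=="wrist":
        p,q=st(); T=np.eye(4);T[:3,:3]=q.as_matrix();T[:3,3]=p; W=np.linalg.inv(T@np.array(c["T_tool_cam"]))
    else:
        W=np.eye(4);W[:3,:3]=R.from_rotvec(c["rvec"]).as_matrix();W[:3,3]=c["tvec"]
    return K,W
def proj(KW,P):
    K,W=KW; q=(W[:3,:3]@np.atleast_2d(P).T).T+W[:3,3]; q=q@K.T; return q[:,:2]/q[:,2:]
def bp(KW,uv,z):
    K,W=KW; uv=np.atleast_2d(uv).astype(float); d=np.c_[uv,np.ones(len(uv))]@np.linalg.inv(K).T@W[:3,:3]
    o=-W[:3,:3].T@W[:3,3]; return o+d*((z-o[2])/d[:,2:])
def go(pt,Rt,p=None,q=None):
    """units for a move from (p,q) to TCP pt, Rotation Rt"""
    if p is None: p,q=st()
    dp=q.inv().apply(pt-p)/.15; dr=(q.inv()*Rt).as_rotvec()/np.radians(30)
    return np.round(np.r_[dp,dr],3).tolist()
def frame(x,z):
    """tool rotation from tool x direction and tool z direction"""
    z=np.array(z,float);z/=np.linalg.norm(z);x=np.array(x,float);x-=z*(x@z);x/=np.linalg.norm(x)
    return R.from_matrix(np.c_[x,np.cross(z,x),z])
E
python3 - <<'E'
from h import *
im=cv2.imread("pics/top0.png")
KW=ext("top"); KS=ext("scene")
def red(im):
    b,g,rr=[im[...,i].astype(int) for i in range(3)]
    return (rr>120)&(g<60)&(b<60)
for n,K in(("top",KW),("scene",KS)):
    m=red(cv2.imread(f"pics/{n}0.png")); v,u=np.nonzero(m); print(n,len(u),u.mean(),v.mean(), bp(K,[u.mean(),v.mean()],.062))
vision.camera("top")
for d in spotter.regions_of("top","gauge"):
    v,u=np.nonzero(d["pixels"]); P=bp(KW,np.c_[u,v],.058)[:,:2]; c=P.mean(0); w=np.linalg.svd(P-c,full_matrices=False)[2][0]
    t=(P-c)@w; print(d["conf"],len(u),c,w,t.min(),t.max())
print(vision.calibration("wrist"))
s=cv2.imread("pics/scene0.png")
a=cv2.resize(im[225:315,205:295],(400,400),interpolation=2); b=cv2.resize(s[185:350,310:475],(400,400),interpolation=2)
cv2.imwrite("pics/crop1.png",np.hstack([a,b]))
E
```

```text
top 72 234.625 254.59722222222223 [[0.51652728 0.28588516 0.062     ]]
scene 11 435.90909090909093 298.45454545454544 [[0.50757881 0.29208332 0.062     ]]
0.82 239 [0.47806274 0.26957878] [-0.9189566  -0.39435867] -0.0917435976290042 0.09727983070599788
0.8 323 [0.63780573 0.45127274] [-0.28842691 -0.95750192] -0.10438075270341897 0.0865380211964546
0.79 246 [0.40323041 0.4556279 ] [-0.21967677 -0.97557271] -0.08803075573606463 0.08655766125112799
{'fx': 372.8253129661198, 'fy': 372.8253129661198, 'cx': 321.3600107655727, 'cy': 237.3368319765664, 'T_tool_cam': array([[ 7.08235172e-04, -9.58575054e-01, -2.84839192e-01,
         7.76070352e-02],
       [ 9.99999570e-01,  5.08391207e-04,  7.75538427e-04,
         3.87913315e-04],
       [-5.98602049e-04, -2.84839619e-01,  9.58575001e-01,
         2.14554634e-02],
       [ 0.00000000e+00,  0.00000000e+00,  0.00000000e+00,
         1.00000000e+00]])}
```

View pics/crop1.png

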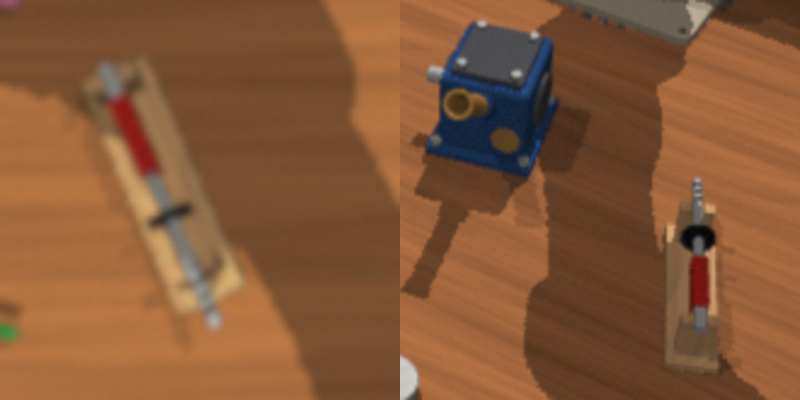

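The crop shows the red-handled rod in the wooden rest with its collar, and its tip at the lower right, toward the robot. I'll move to a wrist view above it.

```bash
cat >> h.py <<'E'
def plan(pt,Rt,n):
    p,q=st(); rv=(q.inv()*Rt).as_rotvec(); a,b=p,q
    for i in range(1,n+1):
        c,d=p+(np.array(pt)-p)*i/n, q*R.from_rotvec(rv*i/n); print(go(c,d,a,b)); a,b=c,d
E
python3 - <<'E'
from h import *
plan([.517,.286,.345],frame([-.919,-.394,0],[0,0,-1]),3)
E
```

```text
[-0.834, -0.375, 0.133, 0.0, -0.0, -0.498]
[-0.71, -0.578, 0.133, 0.0, -0.0, -0.498]
[-0.537, -0.741, 0.133, 0.0, -0.0, -0.498]
```

Request:
play_rows:
  series:
    - [-0.28, -0.13, 0.045, 0, 0, -0.166]
    - [-0.56, -0.25, 0.09, 0, 0, -0.33]
    - [-0.834, -0.375, 0.133, 0, 0, -0.498]
    - [-0.834, -0.375, 0.133, 0, 0, -0.498]
  fingers: 1

```text
time: 1.4
ee_pos: [0.3312, 0.4778, 0.3842]
eef_rot: [0.061, 0.998, -0.001, 0.001]
ft_force: [-0.2, 0.5, 0.7]
width: 0.0871
grip_force: 0.0
```

Request:
play_rows:
  series:
    - [-0.24, -0.19, 0.045, 0, 0, -0.166]
    - [-0.47, -0.38, 0.09, 0, 0, -0.33]
    - [-0.71, -0.578, 0.133, 0, 0, -0.498]
    - [-0.71, -0.578, 0.133, 0, 0, -0.498]

```text
time: 1.8
ee_pos: [0.4261, 0.3787, 0.3642]
eef_rot: [-0.069, 0.998, -0.002, 0.001]
ft_force: [0.5, 0.1, 0.2]
width: 0.0868
grip_force: 0.0
```

Request:
play_rows:
  series:
    - [-0.18, -0.25, 0.045, 0, 0, -0.166]
    - [-0.36, -0.5, 0.09, 0, 0, -0.33]
    - [-0.537, -0.741, 0.133, 0, 0, -0.498]
    - [-0.537, -0.741, 0.133, 0, 0, -0.498]
    - [-0.537, -0.741, 0.133, 0, 0, -0.498]

```text
time: 2.3
ee_pos: [0.5176, 0.2854, 0.3447]
eef_rot: [-0.2, 0.98, -0.0, -0.0]
ft_force: [0.2, 1.0, 0.0]
width: 0.0869
grip_force: 0.0
```

Run:
```python
from h import *
p,q=st(); print(p,q.as_matrix().round(3).tolist())
KW=ext("wrist"); im=vision.camera("wrist")
b,g,rr=[im[...,i].astype(int) for i in range(3)]
m=((rr>90)&(g<.35*rr)&(b<.35*rr)).astype(np.uint8)
n,l,s,c=cv2.connectedComponentsWithStats(m); k=1+s[1:,4].argmax(); print(s[k],c[k])
v,u=np.nonzero(l==k); P=bp(KW,np.c_[u,v],.065)[:,:2]; box=cv2.minAreaRect((P*1e4).astype(np.float32)); print(np.array(box[0])/1e4,np.array(box[1])/1e4,box[2])
print("red centre",P.mean(0))
for d in spotter.regions_of("wrist","gauge")[:2]:
    v,u=np.nonzero(d["pixels"]); Q=bp(KW,np.c_[u,v],.060)[:,:2]; cc=Q.mean(0); w=np.linalg.svd(Q-cc,full_matrices=False)[2][0]; t=(Q-cc)@w; print(d["conf"],cc,w,t.min(),t.max())
    cv2.drawContours(im,cv2.findContours(d["pixels"].astype(np.uint8),0,2)[0],-1,(0,255,0),1)
cv2.imwrite("pics/w1.png",im)
```

```text
[0.51756832 0.28535309 0.34468873] [[-0.92, -0.391, -0.0], [-0.391, 0.92, -0.0], [0.0, -0.0, -1.0]]
[ 316  192   22   83 1684] [326.02078385 233.88004751]
[0.51338833 0.28735308] [0.06146043 0.01487127] 22.987442016601562
red centre [0.51341947 0.28722535]
0.89 [0.60314265 0.3944842 ] [0.22516051 0.97432168] -0.03287856362644134 0.03237071039966261
0.78 [0.41085507 0.43512926] [0.24459982 0.96962412] -0.07970789484948014 0.07469930376844318
```

View pics/w1.png

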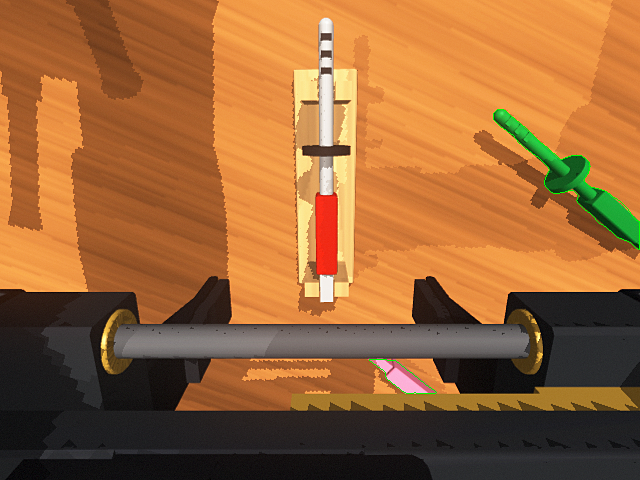

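The wrist view shows the rod up the picture, with the red handle at (326,234), tip at (326,20) and marks up. The rest is clear for a straight-down grasp.

Request:
play_rows:
  series:
    - [0.02, 0.022, 0.25, 0, 0, 0]
    - [0.02, 0.022, 0.5, 0, 0, 0]
    - [0.02, 0.022, 0.7, 0, 0, 0]
    - [0.02, 0.022, 0.84, 0, 0, 0]
    - [0.02, 0.022, 0.84, 0, 0, 0]

```text
time: 2.9
ee_pos: [0.511, 0.2888, 0.2162]
eef_rot: [-0.202, 0.979, -0.001, -0.002]
ft_force: [-1.3, -0.4, 0.2]
width: 0.087
grip_force: 0.0
```

Request:
play_rows:
  series:
    - [0, 0, 0, 0, 0, 0]
    - [0, 0, 0, 0, 0, 0]
    - [0, 0, 0, 0, 0, 0]
    - [0, 0, 0, 0, 0, 0]
    - [0, 0, 0, 0, 0, 0]
  fingers: -1
  squeeze: 40

```text
time: 3.4
ee_pos: [0.5131, 0.2879, 0.2195]
eef_rot: [-0.201, 0.98, 0.0, 0.0]
ft_force: [-0.6, 0.7, -0.3]
width: 0.0549
grip_force: 0.0
```

Request:
play_rows:
  series:
    - [0, 0, 0, 0, 0, 0]
    - [0, 0, 0, 0, 0, 0]
    - [0, 0, 0, 0, 0, 0]
    - [0, 0, 0, 0, 0, 0]

```text
time: 3.8
ee_pos: [0.513, 0.2879, 0.2189]
eef_rot: [-0.201, 0.98, 0.0, -0.0]
ft_force: [-0.0, -0.8, -0.7]
width: 0.023
grip_force: 0.0
```

Request:
play_rows:
  series:
    - [0, 0, 0, 0, 0, 0]
    - [0, 0, 0, 0, 0, 0]
    - [0, 0, 0, 0, 0, 0]
    - [0, 0, 0, 0, 0, 0]

```text
time: 4.2
ee_pos: [0.513, 0.2879, 0.2189]
eef_rot: [-0.201, 0.98, 0.0, -0.0]
ft_force: [-0.1, 0.0, -0.6]
width: 0.0154
grip_force: 40.0
```

Request:
play_rows:
  series:
    - [0, 0, -0.1, 0, 0, 0]
    - [0, 0, -0.3, 0, 0, 0]
    - [0, 0, -0.6, 0, 0, 0]
    - [0, 0, -1, 0, 0, 0]
    - [0, 0, -1, 0, 0, 0]

```text
time: 4.7
ee_pos: [0.5139, 0.2882, 0.3764]
eef_rot: [-0.201, 0.98, 0.002, 0.005]
ft_force: [0.7, 0.2, -2.1]
width: 0.0159
grip_force: 40.0
```

Run:
```python
from h import *
s=status.read_state();print(s["width"],s["grip_force"],s["ft_force"],st()[0])
A=[]
for c in ("top","scene"):
    im=vision.camera(c); cv2.imwrite(f"pics/{c}1.png",im)
    for n in ("guide_tube","gearbox","card"):
        d=spotter.regions_of(c,n)
        for e in d[:2]:
            v,u=np.nonzero(e["pixels"]); print(c,n,e["conf"],len(u),u.mean(),v.mean(),u.min(),u.max(),v.min(),v.max())
a=cv2.imread("pics/top1.png"); b=cv2.imread("pics/scene1.png")
a=cv2.resize(a[235:335,290:390],(400,400),interpolation=2); b=cv2.resize(b[190:260,310:380],(400,400),interpolation=2)
cv2.imwrite("pics/crop2.png",np.hstack([a,b]))
```

```text
0.01593708120354477 39.98870040290058 [ 0.73348211  0.21130878 -2.11178666] [0.51389726 0.28817215 0.37643486]
top gearbox 0.83 1997 332.05808713069604 293.8147220831247 310 358 245 324
top card 0.9 1537 410.93298633702017 238.530253741054 387 435 219 258
scene guide_tube 0.49 185 336.0054054054054 228.1135135135135 328 345 222 234
scene gearbox 0.7 2646 348.5408163265306 225.9678760393046 320 374 194 258
scene card 0.6 1642 230.70097442143728 243.64738124238733 198 264 222 267
scene card 0.34 2583 348.4595431668602 225.7131242740999 320 374 194 257
```

View pics/crop2.png

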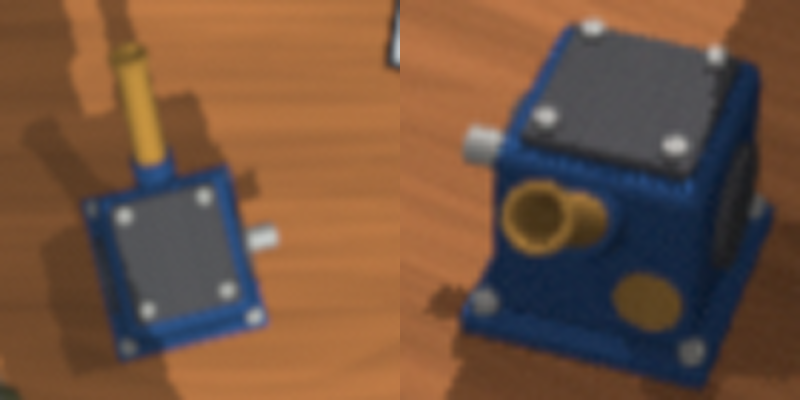

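The top crop shows the tube mouth at about (322,248) and the cover bolts. The scene crop shows the mouth at about (334,228). I'll triangulate, then take wrist views of the mouth from outside.

Run:
```python
from h import *
T=ext("top");S=ext("scene")
m=[bp(T,[322,248.2],.155)[0],bp(S,[334.15,228],.155)[0]];print(m)
b=np.array([[124,215],[204,196],[228,290],[148,310]])/4+[290,235]
B=bp(T,b,.115)[:,:2];print(B.round(4).tolist())
e1=B[0]-B[3]+B[1]-B[2]; e2=B[0]-B[1]+B[3]-B[2]
y1=np.degrees(np.arctan2(e1[1],e1[0]));y2=np.degrees(np.arctan2(-e2[0],e2[1]));print(y1,y2,B.mean(0))
yaw=np.radians((y1+y2)/2);o=np.array([np.cos(yaw),np.sin(yaw),0]);l=np.array([-o[1],o[0],0])
c=np.r_[B.mean(0),0]+o*.145; print("mouth from cover",c, yaw)
M=(m[0]+m[1])/2
print("L");plan(M+o*.131+l*.06+[0,0,.275],frame(-o,[0,0,-1]),2)
```

```text
[array([0.51606892, 0.01777448, 0.155     ]), array([0.51631811, 0.02445819, 0.155     ])]
[[0.4022, 0.0231], [0.4149, -0.0359], [0.346, -0.0518], [0.3328, 0.0068]]
13.05243908196915 12.466407419946094 [ 0.37396956 -0.01445245]
mouth from cover [0.51538893 0.01757193 0.        ] 0.2226939463847292
L
[-0.125, -0.704, -0.209, -0.001, -0.003, 0.175]
[-0.189, -0.69, -0.209, -0.001, -0.003, 0.175]
```

Request:
play_rows:
  series:
    - [-0.04, -0.23, -0.07, 0, 0, 0.06]
    - [-0.08, -0.47, -0.14, 0, 0, 0.12]
    - [-0.125, -0.704, -0.209, 0, 0, 0.175]

```text
time: 5.4
ee_pos: [0.5723, 0.1971, 0.3997]
eef_rot: [-0.156, 0.988, -0.0, -0.001]
ft_force: [0.0, 0.4, -1.0]
width: 0.0157
grip_force: 40.0
```

Request:
play_rows:
  series:
    - [-0.06, -0.23, -0.07, 0, 0, 0.06]
    - [-0.12, -0.46, -0.14, 0, 0, 0.12]
    - [-0.189, -0.69, -0.209, 0, 0, 0.175]
    - [-0.189, -0.69, -0.209, 0, 0, 0.175]
    - [-0.189, -0.69, -0.209, 0, 0, 0.175]

```text
time: 5.9
ee_pos: [0.6311, 0.1077, 0.4306]
eef_rot: [-0.11, 0.994, -0.0, -0.001]
ft_force: [-0.2, -0.1, -1.0]
width: 0.0157
grip_force: 40.0
```

Run:
```python
from h import *
K=ext("wrist"); print(st()[0],proj(K,[.516,.02,.155]))
im=vision.camera("wrist"); cv2.imwrite("pics/w2.png",im); np.savez("w2.npz",K=K[0],W=K[1])
```

```text
[0.63108787 0.10774029 0.43059928] [[222.70917351  35.06542749]]
```

View pics/w2.png

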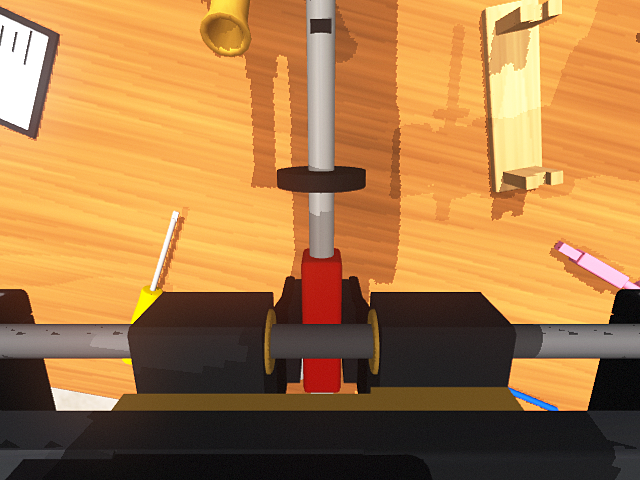

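The mouth shows at about (226,32) and the model predicted (223,35). The rod is held straight at u=321 with its marks up. Now a second view from the other side.

Request:
play_rows:
  series:
    - [0.05, -0.2, 0, 0, 0, 0]
    - [0.1, -0.4, 0, 0, 0, 0]
    - [0.15, -0.6, 0, 0, 0, 0]
    - [0.15, -0.8, 0, 0, 0, 0]
    - [0.15, -0.8, 0, 0, 0, 0]

```text
time: 6.45
ee_pos: [0.635, -0.0172, 0.431]
eef_rot: [-0.109, 0.994, -0.001, -0.001]
ft_force: [-0.4, 0.5, -1.1]
width: 0.0157
grip_force: 40.0
```

```bash
cat > t.py <<'E'
from h import *
def yel(im,lo=0,hi=150,x0=0,x1=640):
    h=cv2.cvtColor(im,cv2.COLOR_BGR2HSV); 
    return h
E
python3 - <<'E'
from h import *
vision.camera("wrist")
K=ext("wrist"); print(st()[0],proj(K,[.516,.02,.155]))
im=vision.camera("wrist"); cv2.imwrite("pics/w3.png",im); np.savez("w3.npz",K=K[0],W=K[1])
u,v=proj(K,[.516,.02,.155])[0].astype(int)
a=cv2.imread("pics/w2.png")[0:80,180:280]; b=im[max(v-40,0):max(v-40,0)+80,u-50:u+50]; print("b origin",u-50,max(v-40,0))
cv2.imwrite("pics/crop3.png",np.hstack([cv2.resize(x,(400,320),interpolation=2) for x in(a,b)]))
E
```

```text
[ 0.63504678 -0.01447096  0.43088358] [[415.87490119  75.53961107]]
b origin 365 35
```

View pics/crop3.png

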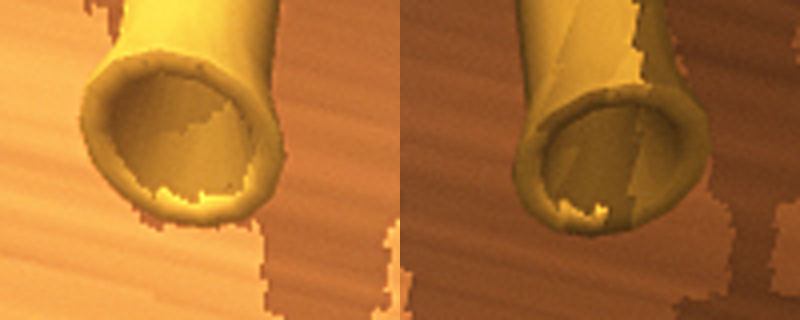

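Run:
```python
from h import *
from scipy.optimize import least_squares
V=[((lambda z:(z["K"],z["W"]))(np.load(f)),uv) for f,uv in(("w2.npz",[225.3,34.5]),("w3.npz",[418.1,75.1]))]
for k,uv in V: print(bp(k,uv,.155))
f=least_squares(lambda M:np.concatenate([proj(k,M)[0]-uv for k,uv in V]),[.516,.02,.155]);print(f.x,f.fun)
c=vision.calibration("wrist");W=np.linalg.inv(c["T_tool_cam"]);k=(V[0][0][0],W)
print(proj(k,[[.03,0,.1535],[-.03,0,.1535],[.03,0,.1735],[.058,-.017,.1635],[.064,.017,.1635],[.064,0,.1465],[.058,0,.1465],[.064,0,.1805]]))
```

```text
[[0.51534297 0.02150319 0.155     ]]
[[0.51544626 0.02129482 0.155     ]]
[0.51532159 0.02138104 0.15456599] [-0.01721818  0.081933    0.01771929 -0.0843277 ]
[[320.96670663 258.2206524 ]
 [320.90863828 392.36292275]
 [321.02580111 242.36577308]
 [276.30022773 179.83441287]
 [366.31372951 163.88209899]
 [320.98189181 168.76767414]
 [320.97440611 186.80152573]
 [321.08110021 159.95507458]]
```

```bash
cat >> h.py <<'E'
M=np.array([.5154,.0214,.155]);yaw=.2227
o=np.array([np.cos(yaw),np.sin(yaw),0]);zz=np.array([0,0,1.]);c4,s4=np.cos(np.radians(40)),np.sin(np.radians(40))
a=c4*o+s4*zz; tz=s4*o-c4*zz; RT=frame(-a,tz)
def ins(d): return M+a*(.144+d)-tz*.1635   # TCP for tip d outside the mouth
E
python3 - <<'E'
from h import *
plan(ins(.05),RT,2)
E
```

```text
[0.219, 0.199, 0.087, 0.001, -0.668, -0.0]
[0.235, 0.199, 0.007, 0.001, -0.668, -0.0]
```

Request:
play_rows:
  series:
    - [0.07, 0.07, 0.03, 0, -0.22, 0]
    - [0.14, 0.13, 0.06, 0, -0.44, 0]
    - [0.219, 0.199, 0.087, 0, -0.668, 0]
    - [0.219, 0.199, 0.087, 0, -0.668, 0]
  squeeze: 60

```text
time: 6.95
ee_pos: [0.5943, 0.0113, 0.4173]
eef_rot: [-0.111, 0.978, 0.021, 0.173]
ft_force: [-0.6, 0.6, -2.3]
width: 0.0149
grip_force: 60.0
```

Request:
play_rows:
  series:
    - [0.08, 0.07, 0, 0, -0.22, 0]
    - [0.16, 0.13, 0.004, 0, -0.44, 0]
    - [0.235, 0.199, 0.007, 0, -0.668, 0]
    - [0.235, 0.199, 0.007, 0, -0.668, 0]
    - [0.235, 0.199, 0.007, 0, -0.668, 0]

```text
time: 7.45
ee_pos: [0.5586, 0.031, 0.4059]
eef_rot: [-0.105, 0.934, 0.038, 0.338]
ft_force: [0.5, -0.5, -1.3]
width: 0.0157
grip_force: 60.0
```

Run:
```python
from h import *
vision.camera("wrist")
print(go(ins(.05),RT),go(ins(.01),RT),status.read_state()["ft_force"])
S=ext("scene"); im=vision.camera("scene")
print("mouth",proj(S,M),"tip",proj(S,M+a*.05),"axis",proj(S,M+a*.09))
b=cv2.resize(im[170:270,280:400],(720,600),interpolation=2)
cv2.imwrite("pics/s4.png",b)
```

```text
[0.011, 0.004, 0.002, 0.001, -0.004, 0.001] [0.278, 0.004, 0.002, 0.001, -0.004, 0.001] [ 0.12386342 -0.5233225  -1.13475695]
mouth [[333.22535738 227.3189896 ]] tip [[328.40843668 227.01442596]] axis [[324.24729119 226.7513256 ]]
```

View pics/s4.png

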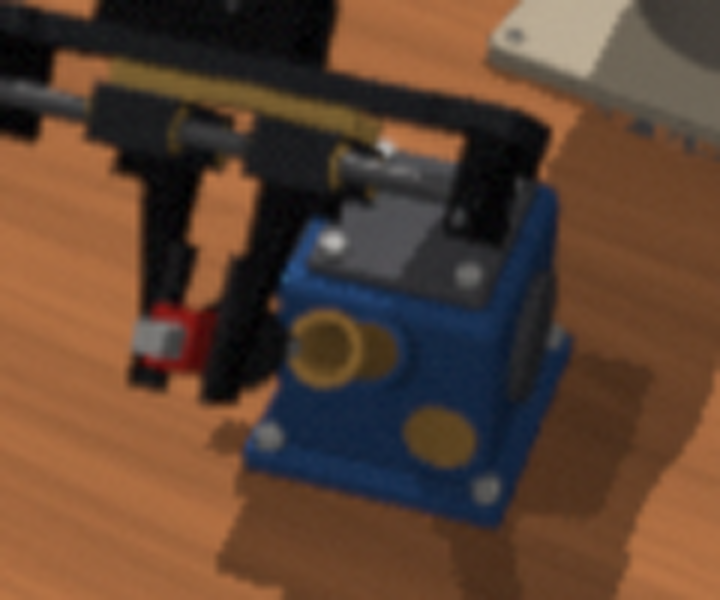

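The rod tip at scene (329,228) and the mouth at (334,228) lie along the predicted line, so I'll insert in steps.

Request:
play_rows:
  series:
    - [0.1, 0.004, 0, 0, 0, 0]
    - [0.2, 0.004, 0, 0, 0, 0]
    - [0.28, 0.004, 0, 0, 0, 0]
    - [0.35, 0.004, 0, 0, 0, 0]
    - [0.41, 0.004, 0, 0, 0, 0]

```text
time: 8.05
ee_pos: [0.512, 0.0203, 0.3657]
eef_rot: [-0.104, 0.934, 0.038, 0.34]
ft_force: [-0.4, 1.1, -1.8]
width: 0.0153
grip_force: 60.0
```

Request:
play_rows:
  series:
    - [0.03, 0, 0, 0, 0, 0]
    - [0.06, 0, 0, 0, 0, 0]
    - [0.09, 0, 0, 0, 0, 0]
    - [0.12, 0, 0, 0, 0, 0]
    - [0.12, 0, 0, 0, 0, 0]

```text
time: 8.55
ee_pos: [0.4983, 0.0174, 0.3539]
eef_rot: [-0.104, 0.934, 0.038, 0.34]
ft_force: [1.1, 0.4, -1.5]
width: 0.0153
grip_force: 60.0
```

Run:
```python
from h import *
s=status.read_state();f=np.array(s["ft_force"]);p,q=st();print("tool force",q.inv().apply(f),s["torque"],"d",(p-ins(0))@a, go(ins(-.08),RT))
```

```text
tool force [0.0678714  0.13713511 1.95799792] [-0.18059821  0.98068448 -0.05567187] d -0.029599431530630445 [0.336, 0.001, 0.001, -0.0, 0.002, -0.001]
```

Request:
play_rows:
  series:
    - [0.06, 0, 0, 0, 0, 0]
    - [0.12, 0, 0, 0, 0, 0]
    - [0.18, 0, 0, 0, 0, 0]
    - [0.24, 0, 0, 0, 0, 0]
    - [0.3, 0, 0, 0, 0, 0]

```text
time: 9.05
ee_pos: [0.4644, 0.0097, 0.3247]
eef_rot: [-0.104, 0.934, 0.038, 0.34]
ft_force: [-0.1, -0.1, -1.5]
width: 0.0153
grip_force: 60.0
```

Request:
play_rows:
  series:
    - [0.01, 0, 0, 0, 0, 0]
    - [0.02, 0, 0, 0, 0, 0]
    - [0.03, 0, 0, 0, 0, 0]
    - [0.035, 0, 0, 0, 0, 0]
    - [0.035, 0, 0, 0, 0, 0]

```text
time: 9.55
ee_pos: [0.4613, 0.009, 0.322]
eef_rot: [-0.104, 0.934, 0.038, 0.341]
ft_force: [-0.1, 0.4, -1.2]
width: 0.0156
grip_force: 60.0
```

```bash
cat > f.py <<'E'
from h import *
s=status.read_state();f=np.array(s["ft_force"]);p,q=st();print("tool force",q.inv().apply(f),s["torque"],"d",(p-ins(0))@a, go(ins(-.08),RT))
E
python3 f.py
```

```text
tool force [0.81104674 0.41606276 0.8859691 ] [-0.17585179  0.93008854 -0.02220641] d -0.07919600516540733 [0.005, 0.001, 0.001, -0.0, 0.003, -0.001]
```

Not in contact yet, since the gauge sits slightly back in the hand. I'll creep on.

Request:
play_rows:
  series:
    - [0.005, 0, 0, 0, 0, 0]
    - [0.01, 0, 0, 0, 0, 0]
    - [0.01, 0, 0, 0, 0, 0]

```text
time: 9.85
ee_pos: [0.46, 0.0087, 0.3209]
eef_rot: [-0.104, 0.934, 0.038, 0.34]
ft_force: [0.0, 0.8, -1.6]
width: 0.0157
grip_force: 60.0
```

Request:
play_rows:
  series:
    - [0.005, 0, 0, 0, 0, 0]
    - [0.01, 0, 0, 0, 0, 0]
    - [0.01, 0, 0, 0, 0, 0]

```text
time: 10.15
ee_pos: [0.459, 0.0085, 0.3201]
eef_rot: [-0.104, 0.934, 0.038, 0.341]
ft_force: [1.0, 0.0, -0.7]
width: 0.0153
grip_force: 60.0
```

```bash
python3 f.py
```

```text
tool force [-0.30386162 -0.1915205   1.22973579] [-0.10834324  0.7139415   0.00729755] d -0.08214992893409549 [-0.014, 0.001, 0.001, -0.001, 0.004, -0.001]
```

Request:
play_rows:
  series:
    - [0.005, 0, 0, 0, 0, 0]
    - [0.01, 0, 0, 0, 0, 0]
    - [0.01, 0, 0, 0, 0, 0]

```text
time: 10.45
ee_pos: [0.4585, 0.0084, 0.3201]
eef_rot: [-0.104, 0.933, 0.038, 0.342]
ft_force: [4.9, 1.6, 0.2]
width: 0.0155
grip_force: 60.0
```

Request:
play_rows:
  series:
    - [0.005, 0, 0, 0, 0, 0]
    - [0.01, 0, 0, 0, 0, 0]
    - [0.01, 0, 0, 0, 0, 0]

```text
time: 10.75
ee_pos: [0.458, 0.0083, 0.32]
eef_rot: [-0.104, 0.933, 0.038, 0.343]
ft_force: [9.1, 2.0, 1.8]
width: 0.0155
grip_force: 60.0
```

```bash
python3 f.py
python3 - <<'E'
from h import *
im=vision.camera("wrist"); cv2.imwrite("pics/w5.png",im)
K=ext("wrist"); print(proj(K,[M]))
E
```

```text
tool force [-8.26335558 -0.02228007  4.66208758] [ 0.33919226 -0.97493258  0.05464895] d -0.08300050266825473 [-0.02, 0.001, 0.005, -0.001, 0.014, -0.0]
[[321.45484139 171.34775296]]
```

View pics/w5.png

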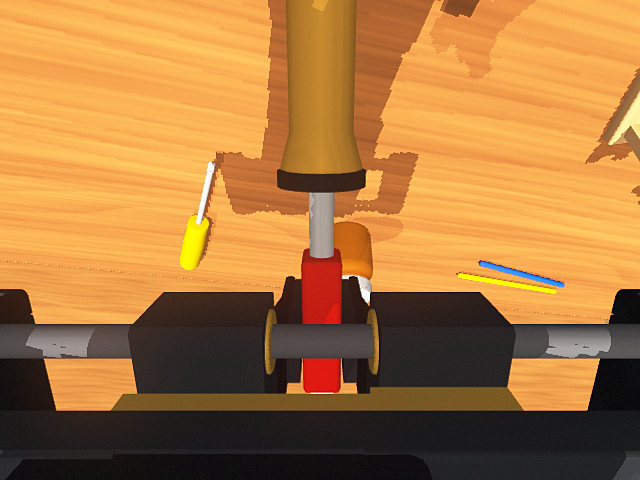

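The collar sits flush on the brass mouth at (321,180), with 9 N axial force. I'll press slightly more, then draw it out along the axis.

Request:
play_rows:
  series:
    - [0.005, 0, 0, 0, 0, 0]
    - [0.01, 0, 0, 0, 0, 0]
    - [0.01, 0, 0, 0, 0, 0]
    - [0.01, 0, 0, 0, 0, 0]
    - [0.01, 0, 0, 0, 0, 0]

```text
time: 11.3
ee_pos: [0.4575, 0.0082, 0.32]
eef_rot: [-0.104, 0.932, 0.038, 0.345]
ft_force: [12.3, 3.9, 2.9]
width: 0.0159
grip_force: 60.0
```

```bash
python3 f.py
```

```text
tool force [-11.64277537   1.06004878   6.1707597 ] [ 0.53018101 -1.75202941  0.04250272] d -0.08340096037644883 [-0.023, 0.001, 0.007, -0.002, 0.019, 0.0]
```

Request:
play_rows:
  series:
    - [-0.02, 0, 0, 0, 0, 0]
    - [-0.06, 0, 0, 0, 0, 0]
    - [-0.12, 0, 0, 0, 0, 0]
    - [-0.2, 0, 0, 0, 0, 0]
    - [-0.28, 0, 0, 0, 0, 0]

```text
time: 11.8
ee_pos: [0.4877, 0.015, 0.3447]
eef_rot: [-0.104, 0.934, 0.038, 0.34]
ft_force: [-0.3, -1.3, -1.6]
width: 0.0157
grip_force: 60.0
```

```bash
python3 f.py
```

```text
tool force [ 1.43479598 -1.20400941  0.85449783] [-0.16105926  0.89966289  0.02222868] d -0.043812327098332784 [0.241, 0.001, 0.0, -0.001, 0.002, -0.001]
```

Request:
play_rows:
  series:
    - [-0.1, 0, 0, 0, 0, 0]
    - [-0.25, 0, 0, 0, 0, 0]
    - [-0.45, 0, 0, 0, 0, 0]
    - [-0.65, 0, 0, 0, 0, 0]
    - [-0.85, 0, 0, 0, 0, 0]

```text
time: 12.3
ee_pos: [0.5835, 0.0367, 0.4274]
eef_rot: [-0.104, 0.934, 0.038, 0.341]
ft_force: [-0.1, 0.1, -0.8]
width: 0.0154
grip_force: 60.0
```

```bash
python3 f.py
python3 - <<'E'
from h import *
T=ext("top")
im=vision.camera("top"); h=cv2.cvtColor(im,cv2.COLOR_BGR2HSV)
m=((h[...,1]<60)&(h[...,2]>150)).astype(np.uint8); m[:,:380]=0;m[:,445:]=0;m[:210]=0;m[270:]=0
for d in spotter.regions_of("top","card")[:1]:
    v,u=np.nonzero(d["pixels"]); b=cv2.minAreaRect(np.c_[u,v].astype(np.float32)); print(b, bp(T,b[0],.005))
print(proj(T,[.565,-.262,.005]))
for c in("top","scene"):
    vision.camera(c)
    for n in("jar","screwdriver","card"): print(c,n,[(np.round(d["point"],3).tolist(),round(d["conf"],2)) for d in spotter.boxes_of(c,n)[:1]])
E
```

```text
tool force [0.57445734 0.13995317 0.61159614] [-0.15304879  0.91124552  0.00371631] d 0.0845202599805142 [1.097, 0.0, 0.001, -0.001, 0.003, -0.001]
((241.01271057128906, 265.42926025390625), (57.49631118774414, 16.905986785888672), 66.50143432617188) [[0.49028835 0.27497385 0.005     ]]
[[409.67777531 238.88541359]]
top jar [([0.784, 0.114, 0.088], 0.5)]
top screwdriver [([0.819, -0.07, 0.023], 0.57)]
top card [([0.561, -0.263, 0.005], 0.79)]
scene jar [([0.792, 0.123, 0.066], 0.67)]
scene screwdriver [([0.816, -0.062, 0.021], 0.58)]
scene card [([0.57, -0.261, 0.001], 0.63)]
```

```bash
cat >> h.py <<'E'
C=np.array([.566,-.264,.105]); RL=frame(-o,[0,0,-1])
TF=C-(-o)*.1415+zz*.1635
E
python3 - <<'E'
from h import *
print(bp(ext("top"),[411,238.5],.005),bp(ext("scene"),[231,244],.005),TF)
plan(TF+[0,0,.1],RL,3)
E
```

```text
[[ 0.56616793 -0.26628799  0.005     ]] [[ 0.57082109 -0.25877909  0.005     ]] [ 0.70400561 -0.23274778  0.2685    ]
[-0.021, -0.643, 0.183, 0.0, 0.445, -0.0]
[-0.062, -0.643, 0.174, 0.0, 0.445, -0.0]
[-0.1, -0.643, 0.155, 0.0, 0.445, -0.0]
```

Request:
play_rows:
  series:
    - [-0.007, -0.21, 0.06, 0, 0.148, 0]
    - [-0.014, -0.43, 0.12, 0, 0.297, 0]
    - [-0.021, -0.643, 0.183, 0, 0.445, 0]
    - [-0.021, -0.643, 0.183, 0, 0.445, 0]

```text
time: 13.2
ee_pos: [0.6236, -0.0582, 0.406]
eef_rot: [-0.105, 0.968, 0.024, 0.228]
ft_force: [0.1, -0.9, -1.4]
width: 0.0154
grip_force: 60.0
```

Request:
play_rows:
  series:
    - [-0.02, -0.21, 0.06, 0, 0.148, 0]
    - [-0.04, -0.43, 0.12, 0, 0.297, 0]
    - [-0.062, -0.643, 0.174, 0, 0.445, 0]
    - [-0.062, -0.643, 0.174, 0, 0.445, 0]

```text
time: 13.6
ee_pos: [0.664, -0.1471, 0.386]
eef_rot: [-0.108, 0.988, 0.011, 0.113]
ft_force: [0.0, -0.3, -1.5]
width: 0.0156
grip_force: 60.0
```

Request:
play_rows:
  series:
    - [-0.03, -0.21, 0.05, 0, 0.148, 0]
    - [-0.065, -0.43, 0.1, 0, 0.297, 0]
    - [-0.1, -0.643, 0.155, 0, 0.445, 0]
    - [-0.1, -0.643, 0.155, 0, 0.445, 0]
    - [-0.1, -0.643, 0.155, 0, 0.445, 0]

```text
time: 14.1
ee_pos: [0.7047, -0.2324, 0.3679]
eef_rot: [-0.111, 0.994, 0.0, 0.0]
ft_force: [-0.5, 0.9, -1.9]
width: 0.0157
grip_force: 60.0
```

Run:
```python
from h import *
vision.camera("wrist")
print(st()[0],go(TF,RL))
K=ext("wrist"); im=vision.camera("wrist"); cv2.imwrite("pics/w6.png",im)
h=cv2.cvtColor(im,cv2.COLOR_BGR2HSV)
print("card pred",proj(K,[.566,-.264,.005]))
for d in spotter.regions_of("wrist","card")[:2]:
    v,u=np.nonzero(d["pixels"]); b=cv2.minAreaRect(np.c_[u,v].astype(np.float32)); print(d["conf"],b,bp(K,b[0],.005))
```

```text
[ 0.70465924 -0.23160325  0.36900921] [0.007, -0.007, 0.67, 0.001, 0.004, 0.0]
card pred [[319.90414295  43.76527903]]
0.69 ((317.7355651855469, 39.49114227294922), (183.45687866210938, 142.418701171875), 25.22392463684082) [[ 0.5632831  -0.26645366  0.005     ]]
```

View pics/w6.png

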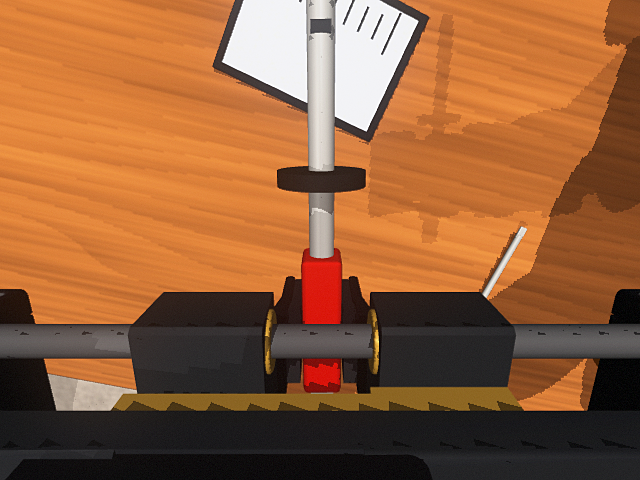

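The rod is level with its marks up and the collar at (321,178), the same as before insertion. The card centre is confirmed near the plan, so I'll lower it.

Request:
play_rows:
  series:
    - [0.007, -0.007, 0.15, 0, 0.004, 0]
    - [0.007, -0.007, 0.32, 0, 0.004, 0]
    - [0.007, -0.007, 0.5, 0, 0.004, 0]
    - [0.007, -0.007, 0.61, 0, 0.004, 0]
    - [0.007, -0.007, 0.67, 0, 0.004, 0]

```text
time: 14.75
ee_pos: [0.7035, -0.2329, 0.2677]
eef_rot: [-0.111, 0.994, 0.0, -0.001]
ft_force: [-0.0, -0.1, -0.2]
width: 0.0155
grip_force: 60.0
```

Request:
play_rows:
  series:
    - [0, 0, 0, 0, 0, 0]
    - [0, 0, 0, 0, 0, 0]
    - [0, 0, 0, 0, 0, 0]
    - [0, 0, 0, 0, 0, 0]
    - [0, 0, 0, 0, 0, 0]

```text
time: 15.25
ee_pos: [0.7039, -0.234, 0.2691]
eef_rot: [-0.111, 0.994, -0.0, -0.0]
ft_force: [-0.3, 0.7, -1.6]
width: 0.0156
grip_force: 60.0
```

Run:
```python
from h import *
print(st()[0],TF,go(TF,RL))
S=ext("scene"); im=vision.camera("scene")
print("tip pred",proj(S,C),"collar",proj(S,C+o*.08),"card",proj(S,[.566,-.264,.005]))
cv2.imwrite("pics/s7.png",cv2.resize(im[170:290,160:320],(800,600),interpolation=2))
```

```text
[ 0.70386465 -0.23399107  0.2691129 ] [ 0.70400561 -0.23274778  0.2685    ] [-0.003, 0.008, 0.004, -0.001, -0.001, -0.001]
tip pred [[226.40274422 213.43900018]] collar [[211.5071485 233.0038224]] card [[230.61958224 242.26097802]]
```

View pics/s7.png

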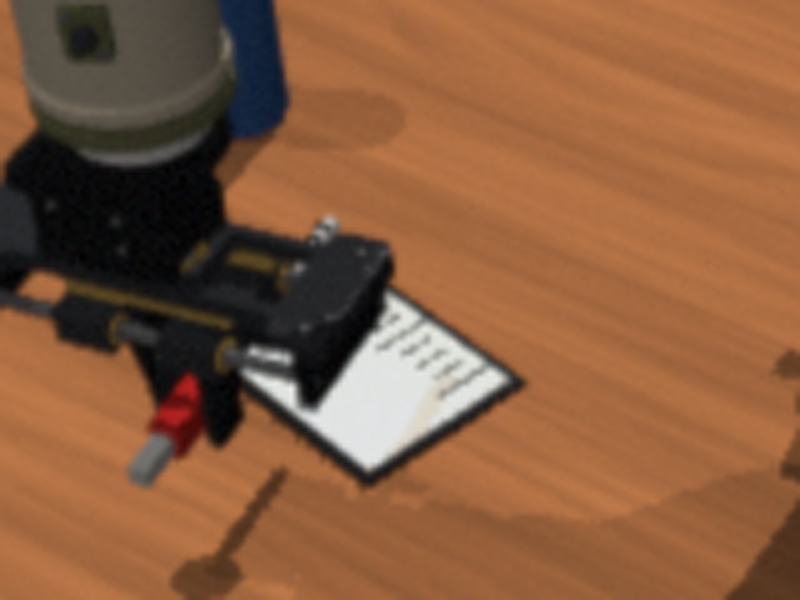

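The tip shows at scene (226,214) against a predicted (226,213). The rod is held level over the card and the can is untouched.

```bash
python3 -c "
from bench import job
print(job.close_job())"
```

```text
the job is handed in; nothing more can be done
None
```

The gauge rod was pushed in until its collar stopped on the tube's mouth, drawn right out, and is now held level, marks up, with its tip about 10 cm above the middle of the card; the job is handed in at about 15 s.

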